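# Blow out the groove of a fusion splicer

### The job

Swing the fusion splicer's wind cover fully open, pick up the air duster lying on the bench, and hold it steady for a good second with its nozzle pointing squarely at the middle of the sloping groove block under the cover, about 3 cm away; the duster must not touch the splicer at any time. Then lay the duster upright (the way up it lay on the bench) in its two-fork stand, its back end by the end plate and its nozzle out over the open end, and shut the cover fully. Leave everything else on the bench where it is.

Things in the scene. Friction and masses are not known exactly. Their poses are not given: they have to be found in the camera images.
- splicer: Black fusion splicer, fixed, 202 x 160 x 150 mm without the cover's bar. Origin: centre of its underside; x to its back, z up: its front (sloping screen) faces -x. Flat deck at z = 100 mm from x = -20 to 100; in front of it the screen slopes from z = 50 at x = -100 to z = 88 at x = -20. Two cheeks on the deck at y = +-67 to 77 mm, x = 5 to 90, up to z = 145.
- groove: Aluminium block on the splicer's deck under the cover; sloping face 36 x 44 mm crossed by a dark groove. Origin: middle of the face, at (20, 0, 122) mm in the splicer's frame. Its z axis is the face's outward normal, towards the splicer's front and up, 52 degrees from vertical (a tool blowing squarely into it points along -z, 38 degrees below level). y as the splicer's.
- cover (a joint): Angle of the wind cover (rad): 0 shut (level over the groove block), 1.6 fully open (upright, standing over the hinge at the back). It stays where it is left (stiff hinge). Cover plate 95 x 130 x 6 mm with a 30 mm skirt at its front edge.
- cover_bar (a point): Middle of the cover's handle: a level round steel bar, 12 mm thick, along the splicer's y, 76 mm free between two arms, 38 mm in front of the cover's front edge and 133 mm from the hinge axis. It moves with the cover; the space under and behind it is free.
- cover_hinge (a point): Point on the hinge axis (along the splicer's y) at (85, 0, 150) mm in the splicer's frame. The cover turns so that its bar goes up and to the back.
- duster: Loose cordless air duster, about 0.26 kg: grey square-section handle 130 x 30 x 30 mm (x = -70 to 60) and a thin dark nozzle, 12 mm thick, from x = 75 to 130; 200 mm long in all. Origin: on its underside, at the balance point of the handle (the handle's centre line is at z = 15 mm). x points to the nozzle, z up as it lies on the bench.
- nozzle_tip (a point): Nozzle's end, at (130, 0, 15) mm in the duster's frame; axes as the duster's, so x is the blowing direction.
- stand: Fixed dark steel stand of the duster. Origin: centre of its underside; x points to its open end (nozzle side). Base 170 x 90 x 8 mm; two forks at x = +-45 mm, 10 mm thick, floor at z = 50 mm, 41 mm wide inside, wider at the top (z = 78 mm). End plate at x = -86 to -92 mm, 78 mm high. The forks carry the handle; with the duster home its x lies along the stand's x.
- stand_seat (a point): Where the duster's origin comes to lie in the stand: (0, 0, 50) mm in the stand's frame.
- bench_lamp: Obstacle, fixed: small bench lamp close to the splicer's left (+y) side: foot 70 mm across, upright stem 14 mm thick, a 50 mm long black head 44 mm across on its top, 257 mm high in all. Origin: centre of its underside.
- bottle: Bystander: white bottle, 56 mm across, 120 mm tall, loose; origin under its centre.
- strippers: Bystander: strippers with yellow grips, lying, 135 x 50 x 12 mm.
- cleaver_case: Bystander: small clear case, 70 x 50 x 35 mm; origin under its centre.
- screwdriver: Bystander: black screwdriver lying along its x, 170 mm long.
- sleeve_carton: Bystander: white carton, 75 x 50 x 40 mm; origin under its centre.
- empty_spool: Bystander: empty white spool, 72 mm across, 45 mm tall; origin under its centre.
- screw_dish: Bystander: small steel dish, 64 mm across, 26 mm tall; origin under its centre.
There are look-alikes about, which are no part of the job. What is shaped like the duster but purple is not meant. Leave any green look-alike of the stand alone.

How it is judged:
On the way, in this order (a step that is already met when the one before it is completed fails the run):
1. the wind cover is fully open (beyond 1.3 rad) (value of joint cover above 1.3 rad), for 0.2 s.
2. with the cover open, the duster is held steady for 1 s aimed at the groove block: nozzle 15 to 50 mm from the face's middle, its line within 10 mm of it, within 15 degrees of square (value of joint cover above 1.3 rad and x of groove in the frame of nozzle_tip between 0.015 and 0.05 m and y of groove in the frame of nozzle_tip between -0.01 and 0.01 m and z of groove in the frame of nozzle_tip between -0.01 and 0.01 m and angle between the x axis of duster and the z axis of groove, either way round below 0.26 rad and linear speed of duster below 0.03 m/s and angular speed of duster below 0.2 rad/s), for 1 s.
At the end, for the whole second after the job is handed in: The duster lies released and still in its stand, upright on both forks, nozzle to the open end (tip within 25 mm along and 20 mm across of its place, within 8 degrees); the cover is shut (below 0.08 rad) (value of joint cover below 0.08 rad and x of nozzle_tip in the frame of stand between 0.105 and 0.155 m and y of nozzle_tip in the frame of stand between -0.02 and 0.02 m and z of nozzle_tip in the frame of stand between 0.055 and 0.075 m and angle between the x axis of duster and the x axis of stand, either way round below 0.15 rad and angle between the z axis of duster and the z axis of stand, either way round below 0.15 rad and linear speed of duster below 0.02 m/s and contact force between duster and the fingers below 0.1 N); the robot touches nothing.
It fails at once if the duster touches the splicer (contact force between duster and splicer above 1 N).
It fails at once if a bystander (bottle, strippers, clear case, screwdriver, carton, spool or dish) is moved more than 30 mm (distance of any of bottle, strippers, cleaver_case, screwdriver, sleeve_carton, empty_spool, screw_dish from where it was at the start of the episode above 0.03 m).
It fails at once if the bottle is tipped (angle between bottle's own z axis and vertical above 0.4 rad).
It also fails if it takes over 72 s, if anything falls off the work surface, if the arm or the gripper's body presses on something with over 40 N, if the wrist force passes 120 N, or if a joint passes its speed limit or range.

### The arm

A 7-joint arm with a two-finger parallel gripper is mounted at the origin on the work surface. World frame = base frame: x ahead of the robot, y to its left, z up, the work surface at z = 0. Lengths are in m, angles in rad, forces in N, time in s.
With the tool pointing down it reaches from about 0.425 to 0.95 m from the base axis. Payload 4.7 kg.
Tool frame: the origin (TCP) lies at the centre of the arm's flange, where the gripper is bolted on; the fingertips stand 182 mm ahead of it and the grasp point (between the pads) lies 164 mm ahead of it; z points along the fingers, y is the line along which they close (so a half turn about z gives the same grasp; the last joint's range is limited). The gripper opens to 87 mm and grips with 3 to 60 N. Pads are 19 mm wide; open, the fingers measure 117 mm over their backs; the gripper's body (75 mm by 190 mm) begins 51 mm behind the grasp point.
Start: joints at [1.098, 0.469, -0.049, 1.532, 0.024, 1.141, -0.082], TCP at [0.29, -0.61, 0.405] pointing down, gripper open.
Joint ranges: [-2.59, 2.59], [-0.33, 1.99], [-1.39, 1.29], [0.1, 2.45], [-1.04, 4.18], [0.21, 1.99], [-2.66, 2.66]. Speed limits (rad/s): [2.57, 2.57, 3.14, 3.14, 3.14, 3.14, 3.14].

### API

Orientations are given as a 3x3 rotation matrix whose columns are the frame's x, y, z axes.
In Python, from workcell import manip gives the robot as it stands.
- The arm moves only by the tool step_arm, never from a script. Its argument "motion" is one flat list of numbers, 6 for each row, row after row: the shift along the tool's x, y, z in m, then the turn, a rotation vector about the tool's x, y, z in degrees. In form: [x, y, z, rx, ry, rz, x, y, z, rx, ry, rz, ...]. A call has 1 to 10 rows; each row is the pose to reach, as a shift and turn from the pose commanded when the call began, along the tool's axes at that moment; what a row does not reach only later rows make up. A row lasts 1/12 s, in which the tool goes at most 41.7 mm and 7.16 degrees, less where a joint would pass 70% of its speed; a pose out of reach is approached as far as the arm can. A call with a gripper value outside its range is refused whole. "hand" is the finger opening in m, from 0 to 0.087, set as the call begins (left out, the last holds). The fingers move at their own pace and stop on an object; "grip_force" is the grip in N (left out, the last holds). Time passes only in rows, so rows that repeat a pose let the fingers close. It gives the time, the measured TCP pose, the force, the opening and the grip force at its end, in the units of the state.
- manip.get_obs(): the state, without advancing time (a new reading comes with each control period).
- manip.snapshot(name): name is "side" or "top" or "wrist"; returns the picture (400x640x3 uint8, red, green, blue); there is no depth.
- manip.get_calibration(name): a dict with "camera_matrix" (3x3 intrinsics, pixels), "rvec" (rotation vector, rad) and "tvec" (3), from world to camera coordinates, as OpenCV has them; the wrist camera has in their place "mount" (4x4, takes a point from camera to tool coordinates, whose origin is the TCP and whose axes are the flange's). Camera axes: x right, y down, z forward; pixel columns grow to the right and rows downward; lengths in m; the calibration is good to about 2 mm. A picture is of the moment at which its call begins: read the wrist's pose just before it. get_calibration takes no time and is no camera call.
- manip.close_job(): hands the job in; it is judged then, once.
The state is a dict: "time": time; "joint_positions": joint angles; "qvel": joint speeds; "joint_torque": joint torques, N m; "ee_pos": TCP position; "tool_rot": TCP orientation; "force": force on the tool from outside, world axes, zero at the start; "wrist_torque": the same for the moment, N m; "opening": finger opening in m; "finger_force": force on a finger pad.
Only numpy, scipy, OpenCV 4.12 (cv2) and the standard library are available. Lean on these libraries where they do the work, as an engineer would, in place of code of your own. Each camera call takes 0.05 s, during which the arm holds its last target. There are 200 camera calls.

## Working session

There is one attempt and no reset: what is moved stays moved. The work goes in short steps, Python scripts to look and compute and a tool call to move; the robot and the scene stay as the last step left them, time stands still between calls to the robot, and variables do not carry over. Pictures are saved under pics/ and viewed, at most 10 in all, crops included, and the job is handed in when it is done.

Besides the shell and the picture viewer there is one more tool, called after "Call:" by a JSON object that holds its "name" and its "arguments", one argument or row to a line. step_arm: Moves the arm, as the interface text tells. Its arguments: {"type":"object","properties":{"motion":{"type":"array"},"hand":{"type":"number"},"grip_force":{"type":"number"}},"required":["motion"]}

```bash
mkdir -p pics; ls
cat > h.py <<'E'
import numpy as np, cv2
from workcell import manip
from scipy.spatial.transform import Rotation as R
def save(name,fn,crop=None,scale=1):
    im=manip.snapshot(name); cv2.imwrite('pics/raw_'+fn,im[:,:,::-1])
    if crop: im=im[crop[1]:crop[3],crop[0]:crop[2]]
    if scale!=1: im=cv2.resize(im,None,fx=scale,fy=scale,interpolation=cv2.INTER_CUBIC)
    cv2.imwrite('pics/'+fn,im[:,:,::-1])
def cam(name,obs=None):
    c=manip.get_calibration(name); K=np.array(c['camera_matrix'])
    if 'mount' in c:
        T=np.eye(4);T[:3,:3]=obs['tool_rot'];T[:3,3]=obs['ee_pos']
        M=np.linalg.inv(T@np.array(c['mount'])); return K,M[:3,:3],M[:3,3]
    return K,cv2.Rodrigues(np.array(c['rvec']))[0],np.array(c['tvec']).ravel()
def ray(c,px):
    K,Rm,t=c; d=Rm.T@np.linalg.solve(K,[px[0],px[1],1]); return -Rm.T@t,d/np.linalg.norm(d)
def onplane(c,px,z):
    o,d=ray(c,px); return o+d*(z-o[2])/d[2]
def tri(obs):  # [(cam,px)...]
    A=np.zeros((3,3));b=np.zeros(3)
    rs=[ray(c,p) for c,p in obs]
    for o,d in rs:
        P=np.eye(3)-np.outer(d,d);A+=P;b+=P@o
    x=np.linalg.solve(A,b); return x,[np.linalg.norm((np.eye(3)-np.outer(d,d))@(x-o)) for o,d in rs]
def proj(c,X):
    K,Rm,t=c; p=K@(Rm@np.asarray(X)+t); return p[:2]/p[2]
def delta(pos,rot):
    """shift/turn in tool axes from current commanded approx (measured) pose"""
    o=manip.get_obs();T=np.array(o['tool_rot'])
    return T.T@(np.array(pos)-o['ee_pos']), R.from_matrix(T.T@rot).as_rotvec(degrees=True)
E
python3 - <<'E'
from h import *
save('top','top1.png');save('side','side1.png')
o=manip.get_obs();print({k:np.round(v,3).tolist() for k,v in o.items()})
for n in('top','side'):
    c=cam(n);print(n,-c[1].T@c[2],c[0][0,0])
print(manip.get_calibration('wrist'))
E
```

```text
pics
{'time': 0.1, 'joint_positions': [1.098, 0.469, -0.049, 1.534, 0.024, 1.141, -0.082], 'qvel': [-0.001, -0.003, 0.002, -0.003, 0.001, 0.0, 0.0], 'joint_torque': [0.001, -50.917, -0.081, -23.683, -0.061, 0.034, 0.0], 'ee_pos': [0.29, -0.609, 0.404], 'tool_rot': [[0.903, 0.429, -0.001], [0.429, -0.903, 0.002], [-0.0, -0.002, -1.0]], 'force': [-0.572, 0.035, -0.431], 'wrist_torque': [-0.018, 0.02, -0.041], 'finger_force': 0.0, 'opening': 0.087}
top [ 0.41901097 -0.08923872  1.51081311] 442.5519884110166
side [ 0.42296922 -1.36767035  0.84542266] 433.29128002558775
{'camera_matrix': array([[335.53963972,   0.        , 317.46753317],
       [  0.        , 335.53963972, 198.94506749],
       [  0.        ,   0.        ,   1.        ]]), 'mount': array([[-7.64648794e-04, -9.53650099e-01, -3.00916772e-01,
         8.29799433e-02],
       [ 9.99999696e-01, -7.75196834e-04, -8.43489866e-05,
        -1.46439213e-04],
       [-1.52830310e-04, -3.00916745e-01,  9.53650402e-01,
         1.89667451e-02],
       [ 0.00000000e+00,  0.00000000e+00,  0.00000000e+00,
         1.00000000e+00]])}
```

View pics/top1.png

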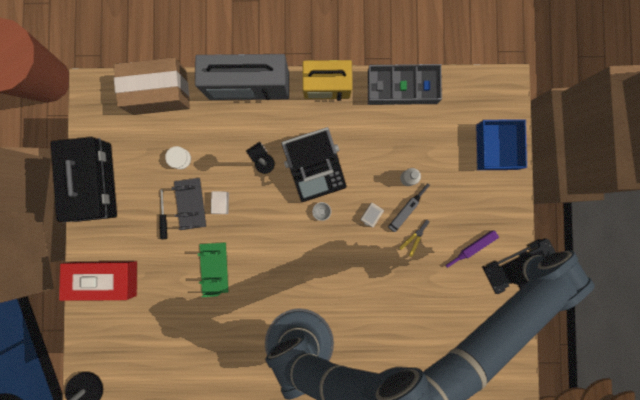

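View pics/side1.png

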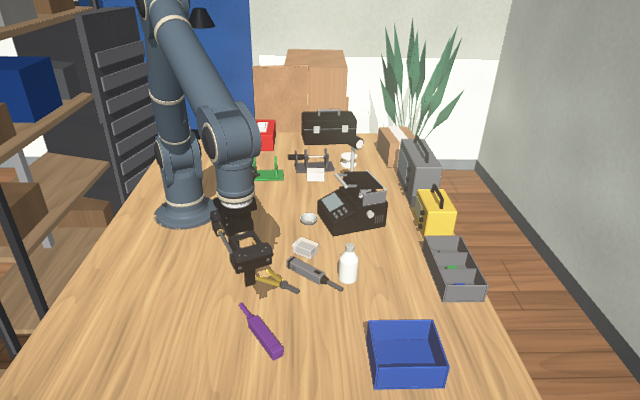

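Run:
```python
import cv2,numpy as np
t=cv2.imread('pics/raw_top1.png');s=cv2.imread('pics/raw_side1.png')
a=cv2.resize(t[130:240,270:440],None,fx=4.7,fy=4.7,interpolation=cv2.INTER_CUBIC)
cv2.imwrite('pics/c1.png',a)
a=cv2.resize(s[130:300,240:405],None,fx=3.5,fy=3.5,interpolation=cv2.INTER_CUBIC)
b=cv2.resize(t[170:240,150:200],None,fx=4,fy=4,interpolation=cv2.INTER_CUBIC)
c=np.zeros((max(a.shape[0],b.shape[0]),a.shape[1]+b.shape[1],3),np.uint8);c[:a.shape[0],:a.shape[1]]=a;c[:b.shape[0],a.shape[1]:]=b
cv2.imwrite('pics/c2.png',c);print(c.shape)
```

```text
(595, 778, 3)
```

View pics/c1.png

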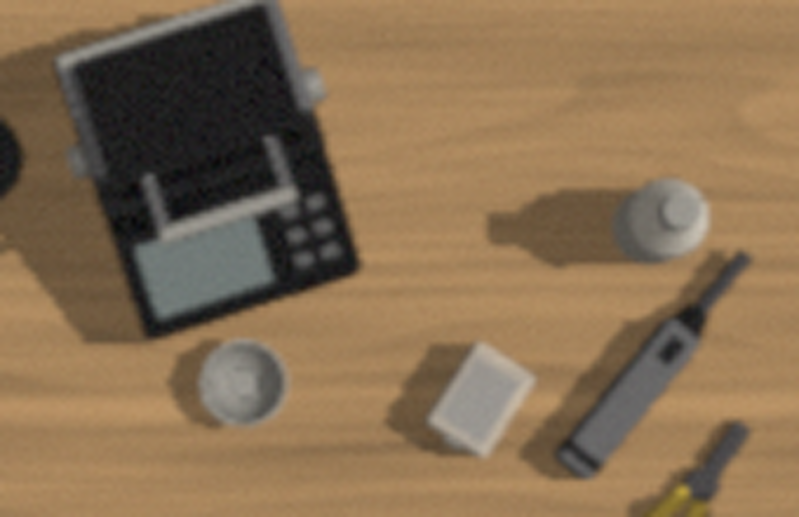

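View pics/c2.png

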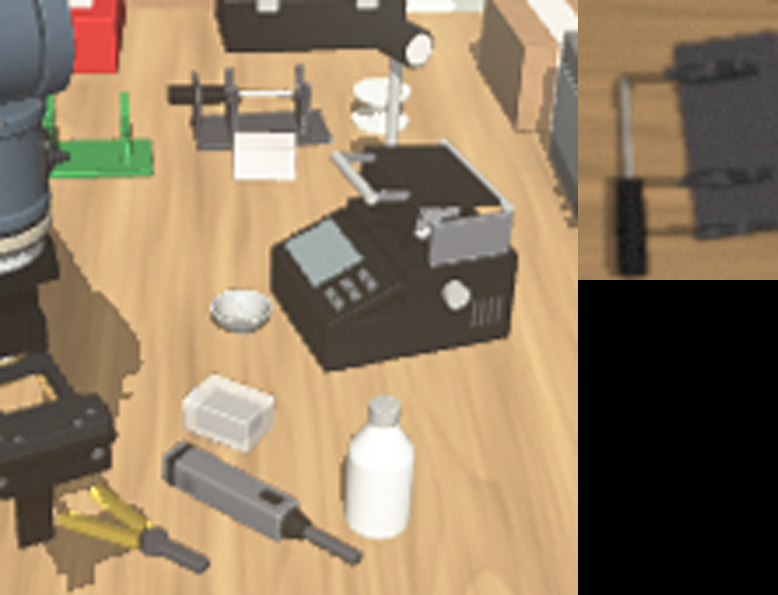

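Run:
```python
from h import *
t=cam('top');s=cam('side')
T=lambda u,v:(270+u/4.7-.4,130+v/4.7-.4)
S=lambda u,v:(240+u/3.5-.4,130+v/3.5-.4)
def p(n,*a): x,e=tri(a);print(n,x.round(3),np.round(e,4))
p('tip',(t,T(743,257)),(s,S(356,556)))
p('barL',(t,T(165,235)),(s,S(335,157)))
p('barR',(t,T(295,192)),(s,S(374,200)))
p('frontR-low/top',(t,T(357,268)),(s,S(330,368)))
p('bottlecap',(t,T(682,207)),(s,S(384,400)))
print('handle back',onplane(t,T(580,462),.02),'shoulder',onplane(t,T(692,318),.015),'tip',onplane(t,T(743,257),.015))
print('front corners z50',onplane(t,T(148,335),.05),onplane(t,T(357,268),.05))
print('stand base corners', [onplane(t,q,.008).round(3).tolist() for q in((175,180.5),(201,178.5),(206,227),(179.5,230))])
print('case',onplane(t,T(485,400),.02),'lamp foot top head',onplane(t,(262,158),.24), 'dish',onplane(t,T(243,383),.02),'bottle base', onplane(t,T(665,225),.08))
```

```text
tip [ 0.533 -0.439  0.017] [0.001 0.001]
barL [ 0.538 -0.03   0.17 ] [0.0002 0.0002]
barR [ 0.567 -0.115  0.167] [0.0021 0.0021]
frontR-low/top [ 0.529 -0.162  0.008] [0.002 0.002]
bottlecap [ 0.557 -0.374  0.124] [0.0005 0.0005]
handle back [ 0.38573675 -0.31953798  0.02      ] shoulder [ 0.48832999 -0.40214728  0.015     ] tip [ 0.53198508 -0.43949916  0.015     ]
front corners z50 [ 0.47751956 -0.0129028   0.05      ] [ 0.52363376 -0.16023564  0.05      ]
stand base corners [[0.552, 0.42, 0.008], [0.558, 0.331, 0.008], [0.393, 0.313, 0.008], [0.383, 0.403, 0.008]]
case [ 0.43044633 -0.25232035  0.02      ] lamp foot top head [0.59475865 0.0896152  0.24      ] dish [ 0.44381177 -0.07926932  0.02      ] bottle base [ 0.54957483 -0.37108283  0.08      ]
```

Call:
{"name": "step_arm", "arguments": {
  "motion": [0.276, -0.278, -0.09, 0, 0, -66, 0.276, -0.278, -0.09, 0, 0, -66, 0.276, -0.278, -0.09, 0, 0, -66, 0.276, -0.278, -0.09, 0, 0, -66, 0.276, -0.278, -0.09, 0, 0, -66, 0.276, -0.278, -0.09, 0, 0, -66, 0.276, -0.278, -0.09, 0, 0, -66, 0.276, -0.278, -0.09, 0, 0, -66, 0.276, -0.278, -0.09, 0, 0, -66, 0.276, -0.278, -0.09, 0, 0, -66],
  "hand": 0.03
}}

```text
time: 0.93
ee_pos: [0.4208, -0.2356, 0.4957]
tool_rot: [[-0.034, 0.999, 0.001], [0.999, 0.034, 0.0], [0.0, 0.001, -1.0]]
force: [-0.4, -0.2, -0.3]
opening: 0.0326
finger_force: 0.0
```

```bash
cat >> h.py <<'E'
def wsave(fn):
    o=manip.get_obs(); im=manip.snapshot('wrist')
    cv2.imwrite('pics/'+fn+'.png',im[:,:,::-1]); np.savez('pics/'+fn,tool_rot=o['tool_rot'],ee_pos=o['ee_pos'])
def wcam(fn): return cam('wrist',np.load('pics/'+fn+'.npz'))
E
python3 -c "
from h import *
wsave('w1')"
```

Call:
{"name": "step_arm", "arguments": {
  "motion": [0.159, 0.135, 0.066, 0, 0, -15.4, 0.159, 0.135, 0.066, 0, 0, -15.4, 0.159, 0.135, 0.066, 0, 0, -15.4, 0.159, 0.135, 0.066, 0, 0, -15.4, 0.159, 0.135, 0.066, 0, 0, -15.4, 0.159, 0.135, 0.066, 0, 0, -15.4, 0.159, 0.135, 0.066, 0, 0, -15.4]
}}

```text
time: 1.57
ee_pos: [0.5518, -0.0745, 0.427]
tool_rot: [[-0.295, 0.955, -0.002], [0.955, 0.295, 0.003], [0.003, -0.001, -1.0]]
force: [0.4, 0.1, 0.3]
opening: 0.0302
finger_force: 0.0
```

```bash
python3 -c "
from h import *
wsave('w2');print(manip.get_obs()['ee_pos'],manip.get_obs()['tool_rot'])
a=cv2.imread('pics/w1.png');b=cv2.imread('pics/w2.png')
import numpy as np
cv2.imwrite('pics/w12.png',cv2.resize(np.vstack([a[:, :],b[:, :]]),(480,600),interpolation=cv2.INTER_AREA))"
```

```text
[ 0.55103398 -0.07682397  0.4276677 ] [[-2.92148067e-01  9.56370613e-01 -2.18123175e-03]
 [ 9.56372168e-01  2.92150207e-01  7.29853855e-04]
 [ 1.33525809e-03 -1.87284395e-03 -9.99997355e-01]]
```

View pics/w12.png

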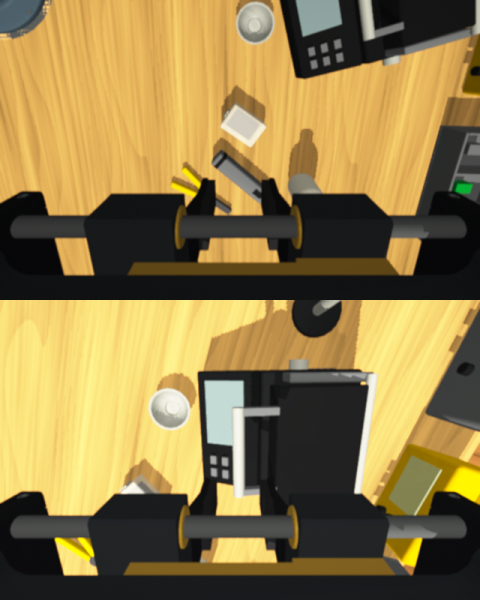

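Run:
```python
from h import *
b=cv2.imread('pics/w2.png');g=cv2.cvtColor(b,cv2.COLOR_BGR2GRAY)
for r in range(135,275,8): 
    print(r,np.where(g[r,300:345]>150)[0]+300 if 1 else 0)
w=wcam('w2');t=cam('top')
for z in(.15,.16,.17): print(z,onplane(w,(317,148),z),onplane(w,(318,258),z), 'top',onplane(t,(304.7,179.6),z),onplane(t,(332.4,170.4),z))
```

```text
135 [300 301 302 303 304 305 306 307 308 309 310 311 312 313 314 315 316 317
 318 319 320 321 322 323 324]
143 [300 301 302 303 304 305 306 307 308 309 310 311 312 313 314 315 316 317
 318 319]
151 [300 301 302 303 304 305 306 307 308 309 310 311 312 313 314 315 316 317
 318 319 320 321 322 323 324 325 326 327 328 329 330 331 332 333 334 335
 336 337 338 339 340 341 342 343 344]
159 [300 301 302 303 304 305 306 307 308 309 310 311 312 313 314 315 316 317
 318 319 320 321 322 323 324]
167 [300 301 302 303 304 305 306 307 308 309 310 311 312 313 314 315 316 317
 318 319 320 321 322 323 324]
175 [300 301 302 303 304 305 306 307 308 309 310 311 312 313 314 315 316 317
 318 319 320 321 322 323 324]
183 [300 301 302 303 304 305 306 307 308 309 310 311 312 313 314 315 316 317
 318 319 320 321 322 323 324]
191 [300 301 302 303 304 305 306 307 308 309 310 311 312 313 314 315 316 317
 318 319 320 321 322 323 324]
199 [310 311 312 313 314 315 316 317 318 319 320 321 322 323 324 325]
207 [311 312 313 314 315 316 317 318 319 320 321 322 323 324 325]
215 [300 301 302 311 312 313 314 315 316 317 31
[... 703 characters left out ...]
 338 339 340 341 342 343 344]
271 [300 301 302 303 304 305 306 307 308 309 310 311 312 313 314 315 316 317
 318 319 320 321 322 323 324 325 326 327 328 329 330 331 332 333 334 335
 336 337 338 339 340 341 342 343 344]
0.15 [ 0.53794502 -0.03293318  0.15      ] [ 0.56638604 -0.12237363  0.15      ] top [ 0.53913003 -0.02958992  0.15      ] [ 0.56695505 -0.11526432  0.15      ]
0.16 [ 0.53752998 -0.03146784  0.16      ] [ 0.56487012 -0.11744629  0.16      ] top [ 0.53824733 -0.03002825  0.16      ] [ 0.56586787 -0.11507307  0.16      ]
0.17 [ 0.53711493 -0.0300025   0.17      ] [ 0.56335421 -0.11251896  0.17      ] top [ 0.53736463 -0.03046658  0.17      ] [ 0.5647807  -0.11488182  0.17      ]
```

Call:
{"name": "step_arm", "arguments": {
  "motion": [0.001, 0, 0.04, 0, 0, 0, 0.001, 0, 0.08, 0, 0, 0, 0.001, 0, 0.107, 0, 0, 0, 0.001, 0, 0.107, 0, 0, 0],
  "hand": 0.028
}}

```text
time: 1.95
ee_pos: [0.5475, -0.0795, 0.3167]
tool_rot: [[-0.286, 0.958, -0.011], [0.958, 0.286, -0.0], [0.003, -0.011, -1.0]]
force: [-0.8, -0.6, -0.8]
opening: 0.0279
finger_force: 0.0
```

Call:
{"name": "step_arm", "arguments": {
  "motion": [0, 0, 0, 0, 0, 0, 0, 0, 0, 0, 0, 0, 0, 0, 0, 0, 0, 0, 0, 0, 0, 0, 0, 0],
  "hand": 0,
  "grip_force": 25
}}

```text
time: 2.28
ee_pos: [0.5516, -0.077, 0.3243]
tool_rot: [[-0.289, 0.957, 0.006], [0.957, 0.289, -0.001], [-0.003, 0.006, -1.0]]
force: [0.1, -0.9, 0.8]
opening: 0.0101
finger_force: 24.8
```

Call:
{"name": "step_arm", "arguments": {
  "motion": [0, 0.003, -0.021, 0, 0, 0, 0, 0.009, -0.041, 0, 0, 0, 0, 0.018, -0.059, 0, 0, 0, 0, 0.03, -0.077, 0, 0, 0, 0, 0.044, -0.092, 0, 0, 0, 0, 0.044, -0.092, 0, 0, 0]
}}

```text
time: 2.78
ee_pos: [0.5986, -0.0618, 0.4131]
tool_rot: [[-0.293, 0.956, 0.021], [0.956, 0.293, 0.007], [0.001, 0.022, -1.0]]
force: [25.6, 3.7, -34.5]
opening: 0.0101
finger_force: 27.0
```

Call:
{"name": "step_arm", "arguments": {
  "motion": [0, 0.014, -0.006, 0, 0, 0, 0, 0.023, -0.011, 0, 0, 0, 0, 0.039, -0.019, 0, 0, 0, 0, 0.057, -0.025, 0, 0, 0, 0, 0.075, -0.028, 0, 0, 0, 0, 0.094, -0.029, 0, 0, 0, 0, 0.104, -0.028, 0, 0, 0, 0, 0.104, -0.028, 0, 0, 0]
}}

```text
time: 3.45
ee_pos: [0.6872, -0.0347, 0.4409]
tool_rot: [[-0.289, 0.957, -0.029], [0.957, 0.289, -0.006], [0.002, -0.029, -1.0]]
force: [-28.4, -4.0, 9.1]
opening: 0.0107
finger_force: 24.3
```

Call:
{"name": "step_arm", "arguments": {
  "motion": [0, -0.003, 0, 0, 0, 0, 0, -0.003, 0, 0, 0, 0, 0, -0.003, 0, 0, 0, 0],
  "hand": 0.04
}}

```text
time: 3.7
ee_pos: [0.688, -0.0346, 0.442]
tool_rot: [[-0.29, 0.957, -0.003], [0.957, 0.29, -0.001], [0.0, -0.003, -1.0]]
force: [-0.3, 0.7, -0.2]
opening: 0.023
finger_force: 0.2
```

Call:
{"name": "step_arm", "arguments": {
  "motion": [0, -0.003, -0.04, 0, 0, 0, 0, -0.02, -0.07, 0, 0, 0, 0, -0.06, -0.07, 0, 0, 0, 0, -0.1, -0.07, 0, 0, 0, 0, -0.14, -0.07, 0, 0, 0, 0, -0.14, -0.07, 0, 0, 0, 0, -0.14, -0.07, 0, 0, 0]
}}

```text
time: 4.28
ee_pos: [0.5537, -0.076, 0.5137]
tool_rot: [[-0.287, 0.958, 0.003], [0.958, 0.287, -0.003], [-0.004, 0.002, -1.0]]
force: [1.0, -0.0, 1.0]
opening: 0.0399
finger_force: 0.0
```

```bash
python3 -c "
from h import *
wsave('w3');save('top','top3.png');save('side','side3.png');print(manip.get_obs()['ee_pos'])
b=cv2.imread('pics/w3.png');t=cv2.imread('pics/top3.png');s=cv2.imread('pics/side3.png')
c=np.zeros((600,800,3),np.uint8)
a=b[50:330,170:530];c[:560,:720]=cv2.resize(a,None,fx=2,fy=2,interpolation=cv2.INTER_CUBIC)
cv2.imwrite('pics/v3.png',c)"
```

```text
[ 0.55618632 -0.0748641   0.51287734]
```

View pics/v3.png

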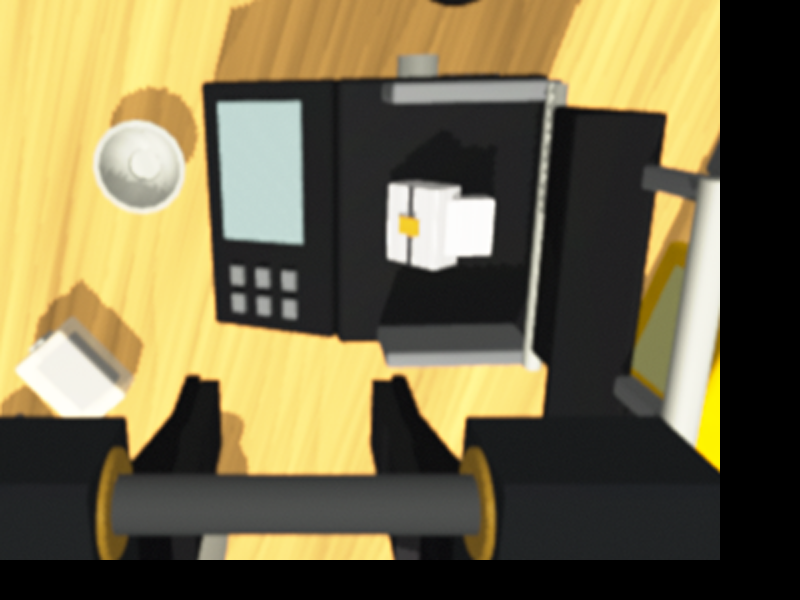

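Run:
```python
from h import *
w=wcam('w3')
P=lambda u,v:(170+u/2-.25,50+v/2-.25)
g=onplane(w,P(409,226),.122);print('groove',g)
a=onplane(w,P(205,84),.05);b=onplane(w,P(217,322),.05);print(a,b,np.linalg.norm(a-b),np.degrees(np.arctan2(-(a-b)[0],(a-b)[1])))
yaw=np.radians(17.0);X=np.array([np.cos(yaw),np.sin(yaw)]);m=((a+b)/2)[:2];print('origin via front',m+.1*X,'via groove',g[:2]-.02*X)
# face corners
for q in((389,182),(389,260),(460,187),(458,268)): print(onplane(w,P(*q),.122)[:2])
# refine: duster from w1 + top: 
O=m+.1*X
t=cam('top');print('origin px w3',proj(w,[*O,0.0]))
for n,pt in dict(frontL=(-100,80,50),frontR=(-100,-80,50),cheekLf=(5,77,145),cheekRb=(90,-77,145),bar=(-47,0,165)).items():
    pt=np.array(pt)/1e3;W=[*(O+pt[0]*X+pt[1]*np.array([-X[1],X[0]])),pt[2]]
    q=proj(w,W);print(n,((q-[170,50])*2).round(1),'top',((proj(t,W)-[270,130])*4.7).round())
# cover rest: bar line
```

```text
groove [ 0.61357673 -0.05075242  0.122     ]
[ 0.47591498 -0.01234854  0.05      ] [ 0.52339366 -0.16447087  0.05      ] 0.15935943474888573 17.333588135055816
origin via front [ 0.59528479 -0.05917253] via groove [ 0.59445063 -0.05659985]
[ 0.59471689 -0.03065886]
[ 0.60923622 -0.07265153]
[ 0.63327634 -0.02201146]
[ 0.64877576 -0.06579117]
origin px w3 [347.17401755 148.01778434]
frontL [205.2  83. ] top [145. 335.]
frontR [215.9 321.9] top [362. 267.]
cheekLf [392.7  87.7] top [ 94. 176.]
cheekRb [532.4 371.5] top [278. -15.]
bar [289.2 248.8] top [229. 213.]
```

Call:
{"name": "step_arm", "arguments": {
  "motion": [-0.234, -0.2, 0.063, 0, 0, -33.6, -0.234, -0.2, 0.063, 0, 0, -33.6, -0.234, -0.2, 0.063, 0, 0, -33.6, -0.234, -0.2, 0.063, 0, 0, -33.6, -0.234, -0.2, 0.063, 0, 0, -33.6, -0.234, -0.2, 0.063, 0, 0, -33.6, -0.234, -0.2, 0.063, 0, 0, -33.6, -0.234, -0.2, 0.063, 0, 0, -33.6, -0.234, -0.2, 0.063, 0, 0, -33.6],
  "hand": 0.06
}}

```text
time: 5.18
ee_pos: [0.4279, -0.3658, 0.4463]
tool_rot: [[-0.763, 0.646, -0.004], [0.646, 0.763, -0.001], [0.002, -0.004, -1.0]]
force: [-0.9, -0.7, -0.0]
opening: 0.0596
finger_force: 0.0
```

```bash
python3 -c "
from h import *
wsave('w4');o=manip.get_obs();print(o['ee_pos'],o['tool_rot'])
b=cv2.imread('pics/w4.png');cv2.imwrite('pics/v4.png',cv2.resize(b[60:320,140:500],None,fx=2.2,fy=2.2,interpolation=cv2.INTER_CUBIC))"
```

```text
[ 0.43016483 -0.36205533  0.4471792 ] [[-7.65753818e-01  6.43131684e-01 -1.65133764e-03]
 [ 6.43131373e-01  7.65755459e-01  7.83419558e-04]
 [ 1.76836275e-03 -4.62120528e-04 -9.99998330e-01]]
```

View pics/v4.png

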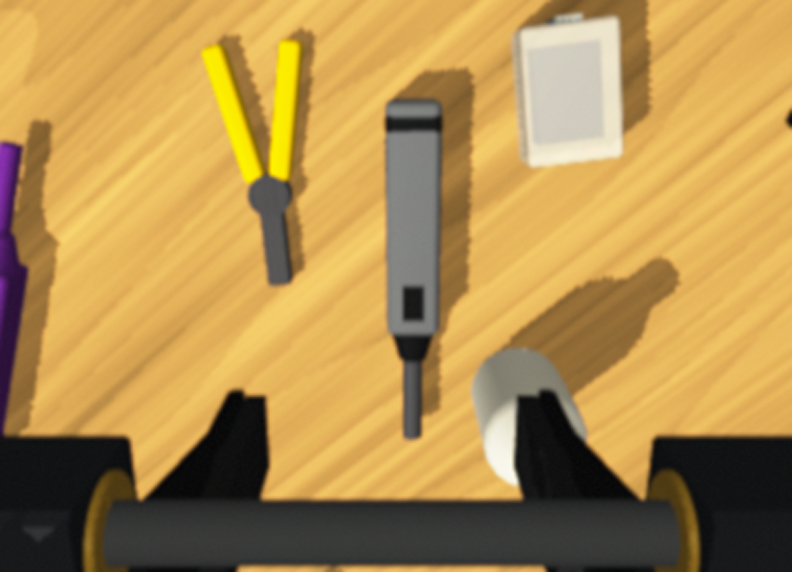

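Run:
```python
from h import *
w=wcam('w4');t=cam('top');s=cam('side')
P=lambda u,v:(140+u/2.2-.25,60+v/2.2-.25)
T=lambda u,v:(270+u/4.7-.4,130+v/4.7-.4)
S=lambda u,v:(240+u/3.5-.4,130+v/3.5-.4)
print('tip tri',tri([(w,P(412,436)),(t,T(743,257)),(s,S(356,556))]))
tip=onplane(w,P(412,436),.018);bk=onplane(w,P(414,101),.03);sh=onplane(w,P(412,335),.03)
print(tip,bk,sh,'len',np.linalg.norm((tip-bk)[:2]))
d=(tip-bk)[:2];y=np.degrees(np.arctan2(d[1],d[0]));u=d/np.linalg.norm(d);print('yaw',y,'origin',tip[:2]-.13*u, bk[:2]+.07*u)
# handle width -> height of its top
for z in(.02,.03,.04): a=onplane(w,P(387,220),z);b=onplane(w,P(440.5,220),z);print(z,np.linalg.norm(a-b))
bt=[onplane(w,P(478,385),0.12),onplane(w,P(520,470),.12)];print('bottle',bt)
O=(tip[:2]-.13*u+bk[:2]+.07*u)/2
yaw=np.radians(y+180);Rt=np.array([[np.cos(yaw),np.sin(yaw),0],[np.sin(yaw),-np.cos(yaw),0],[0,0,-1]])
print(delta([*O,.018+.164],Rt))
```

```text
tip tri (array([ 0.53284014, -0.43979036,  0.01746289]), [np.float64(0.0007602748673765401), np.float64(0.0013274709534558148), np.float64(0.0008741439255697008)])
[ 0.53288903 -0.44039952  0.018     ] [ 0.38063038 -0.31241501  0.03      ] [ 0.47886933 -0.39569928  0.03      ] len 0.198903831880016
yaw -40.04950205460608 origin [ 0.43337549 -0.35675113] [ 0.43421459 -0.35745645]
0.02 0.029843185974499156
0.03 0.02911086472865209
0.04 0.028378543482805024
bottle [array([ 0.49059248, -0.36935627,  0.12      ]), array([ 0.53716181, -0.38109699,  0.12      ])]
(array([-6.42954006e-05,  6.24891598e-03,  2.65176638e-01]), array([-0.02649856, -0.10131429,  0.02373381]))
```

Call:
{"name": "step_arm", "arguments": {
  "motion": [0, 0.006, 0.04, 0, 0, 0, 0, 0.006, 0.08, 0, 0, 0, 0, 0.006, 0.12, 0, 0, 0, 0, 0.006, 0.16, 0, 0, 0, 0, 0.006, 0.2, 0, 0, 0, 0, 0.006, 0.23, 0, 0, 0, 0, 0.006, 0.25, 0, 0, 0, 0, 0.006, 0.258, 0, 0, 0, 0, 0.006, 0.258, 0, 0, 0, 0, 0.006, 0.258, 0, 0, 0]
}}

```text
time: 6.07
ee_pos: [0.437, -0.3522, 0.1914]
tool_rot: [[-0.772, 0.636, 0.002], [0.636, 0.772, -0.0], [-0.001, 0.001, -1.0]]
force: [1.0, -0.1, -0.3]
opening: 0.0599
finger_force: 0.0
```

Call:
{"name": "step_arm", "arguments": {
  "motion": [0, 0, 0, 0, 0, 0, 0, 0, 0, 0, 0, 0, 0, 0, 0, 0, 0, 0, 0, 0, 0, 0, 0, 0, 0, 0, 0, 0, 0, 0, 0, 0, 0, 0, 0, 0],
  "hand": 0,
  "grip_force": 30
}}

```text
time: 6.57
ee_pos: [0.4346, -0.3541, 0.1916]
tool_rot: [[-0.77, 0.638, -0.001], [0.638, 0.77, -0.003], [-0.001, -0.003, -1.0]]
force: [-4.2, -3.2, 5.2]
opening: 0.0298
finger_force: 30.0
```

Call:
{"name": "step_arm", "arguments": {
  "motion": [0, 0, -0.03, 0, 0, 0, 0, 0, -0.07, 0, 0, 0, 0, 0, -0.11, 0, 0, 0, 0, 0, -0.15, 0, 0, 0, 0, 0, -0.19, 0, 0, 0, 0, 0, -0.22, 0, 0, 0, 0, 0, -0.22, 0, 0, 0, 0, 0, -0.22, 0, 0, 0]
}}

```text
time: 7.23
ee_pos: [0.4354, -0.3522, 0.4121]
tool_rot: [[-0.771, 0.637, 0.002], [0.637, 0.771, -0.002], [-0.003, 0.0, -1.0]]
force: [-0.5, 0.5, -3.3]
opening: 0.0295
finger_force: 30.0
```

```bash
cat >> h.py <<'E'
O2=np.array([.5948,-.0578]);yw=np.radians(17.2);X=np.array([np.cos(yw),np.sin(yw),0]);Y=np.array([-np.sin(yw),np.cos(yw),0])
G=np.array([*O2,.122])+.02*X
a=np.cos(np.radians(38))*X-np.array([0,0,np.sin(np.radians(38))])
Raim=np.c_[-a,Y,np.cross(-a,Y)]
TIP=np.array([-.131,0,.1766])
def aim(dist): return G-dist*a-Raim@TIP
E
python3 - <<'E'
from h import *
wsave('w5')
o=manip.get_obs();print(o['ee_pos'],o['tool_rot'],o['opening'],o['force'])
w=wcam('w5');print('tip px pred',proj(w,o['tool_rot']@TIP+o['ee_pos']),'back',proj(w,o['tool_rot']@(TIP+[.2,0,-.015])+o['ee_pos']))
for d in(.12,.033): print(d,aim(d),*[np.round(v,3) for v in delta(aim(d),Raim)])
E
```

```text
[ 0.43485979 -0.3521261   0.41005207] [[-7.70826968e-01  6.37043747e-01 -1.02423623e-03]
 [ 6.37043413e-01  7.70827636e-01  6.66903299e-04]
 [ 1.21435617e-03 -1.38415898e-04 -9.99999253e-01]] 0.029771535498124634 [-0.74318649  0.21302932 -4.37487801]
tip px pred [317.24479936 438.84937261] back [316.70566322 125.23705618]
0.12 [ 0.52882381 -0.07822304  0.41569373] [ 0.102  0.271 -0.006] [ 18.827  34.728 -54.594]
0.033 [ 0.59431477 -0.0579502   0.36213118] [0.064 0.328 0.048] [ 18.827  34.728 -54.594]
```

View pics/w5.png

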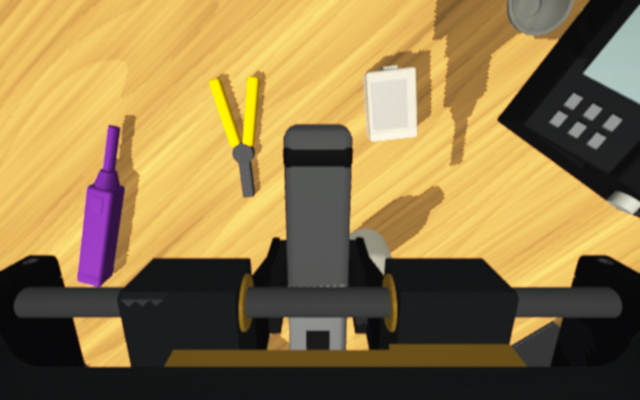

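Call:
{"name": "step_arm", "arguments": {
  "motion": [0.01, 0.027, -0.001, 1.88, 3.47, -5.46, 0.02, 0.054, -0.001, 3.77, 6.95, -10.92, 0.031, 0.081, -0.002, 5.65, 10.42, -16.38, 0.041, 0.108, -0.002, 7.53, 13.89, -21.84, 0.051, 0.136, -0.003, 9.41, 17.36, -27.3, 0.061, 0.163, -0.004, 11.3, 20.84, -32.76, 0.071, 0.19, -0.004, 13.18, 24.31, -38.22, 0.082, 0.217, -0.005, 15.06, 27.78, -43.68, 0.092, 0.244, -0.005, 16.94, 31.26, -49.13, 0.102, 0.271, -0.006, 18.83, 34.73, -54.6]
}}

```text
time: 8.12
ee_pos: [0.5294, -0.0776, 0.4142]
tool_rot: [[-0.748, -0.3, -0.592], [-0.237, 0.954, -0.184], [0.62, 0.003, -0.785]]
force: [0.2, -0.6, -3.4]
opening: 0.0299
finger_force: 30.0
```

Call:
{"name": "step_arm", "arguments": {
  "motion": [0, 0, 0, 0, 0, 0, 0, 0, 0, 0, 0, 0]
}}

```text
time: 8.28
ee_pos: [0.5296, -0.0767, 0.4142]
tool_rot: [[-0.751, -0.3, -0.589], [-0.238, 0.954, -0.183], [0.617, 0.002, -0.787]]
force: [-0.1, -0.5, -2.4]
opening: 0.0296
finger_force: 30.0
```

Run:
```python
from h import *
o=manip.get_obs();print(o['time'],o['joint_positions'],o['ee_pos'],o['force'])
w=cam('wrist',o)
for d in(.12,.033): print(d,*[np.round(v,3) for v in delta(aim(d),Raim)])
save('side','side6.png');save('top','top6.png')
s=cv2.imread('pics/side6.png');t=cv2.imread('pics/top6.png')
o=manip.get_obs();tp=o['tool_rot']@TIP+o['ee_pos']
for n in('side','top'): print(n,proj(cam(n),tp),proj(cam(n),G))
u=cv2.resize(s[110:230,270:420],None,fx=3.5,fy=3.5,interpolation=cv2.INTER_CUBIC)
v=cv2.resize(t[110:220,250:340],None,fx=3,fy=3,interpolation=cv2.INTER_CUBIC)
c=np.zeros((420,800,3),np.uint8);c[:u.shape[0],:u.shape[1]]=u;c[:v.shape[0],525:525+v.shape[1]]=v[:,:275];cv2.imwrite('pics/v6.png',c)
```

```text
8.2833 [ 0.55755466  0.48252061 -0.74685835  1.68542508  0.36453157  1.78002132
  1.58322921] [ 0.52963592 -0.07667115  0.41419639] [-0.12915435 -0.52896354 -2.39213364]
0.12 [ 0.002 -0.001 -0.   ] [-0.064 -0.067  0.298]
0.033 [-0.085 -0.002 -0.001] [-0.064 -0.067  0.298]
side [332.40494722 174.4788793 ] [357.00053553 189.53952361]
top [321.377789   183.31870092] [312.0315099 156.7024926]
```

View pics/v6.png

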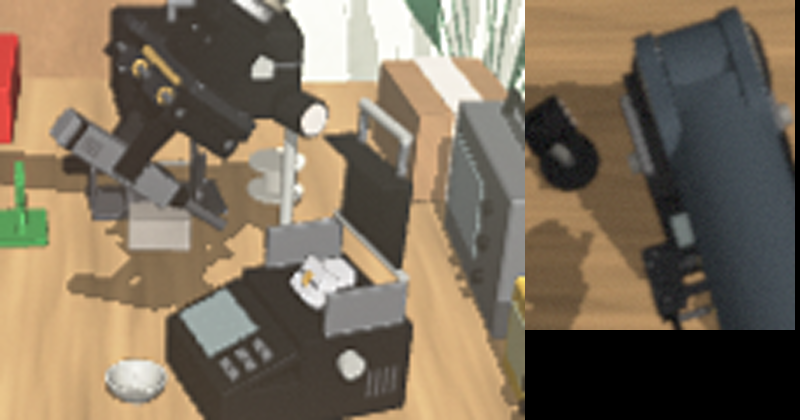

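Call:
{"name": "step_arm", "arguments": {
  "motion": [-0.012, -0.001, 0, 0, 0, 0, -0.025, -0.001, 0, 0, 0, 0, -0.04, -0.002, 0, 0, 0, 0, -0.055, -0.002, -0.001, 0, 0, 0, -0.068, -0.002, -0.001, 0, 0, 0, -0.077, -0.002, -0.001, 0, 0, 0, -0.083, -0.002, -0.001, 0, 0, 0, -0.085, -0.002, -0.001, 0, 0, 0, -0.085, -0.002, -0.001, 0, 0, 0, -0.085, -0.002, -0.001, 0, 0, 0]
}}

```text
time: 9.22
ee_pos: [0.5945, -0.0607, 0.3655]
tool_rot: [[-0.753, -0.296, -0.587], [-0.232, 0.955, -0.183], [0.615, -0.001, -0.788]]
force: [-0.2, -0.1, -3.5]
opening: 0.0299
finger_force: 30.0
```

Call:
{"name": "step_arm", "arguments": {
  "motion": [0, 0, 0, 0, 0, 0, 0, 0, 0, 0, 0, 0, 0, 0, 0, 0, 0, 0]
}}

```text
time: 9.47
ee_pos: [0.5944, -0.0608, 0.3658]
tool_rot: [[-0.754, -0.296, -0.587], [-0.232, 0.955, -0.183], [0.615, -0.002, -0.789]]
force: [-0.7, 0.7, -2.7]
opening: 0.0297
finger_force: 30.0
```

Run:
```python
from h import *
o=manip.get_obs();print(o['time'],o['ee_pos'],o['force'],o['qvel'])
tr=o['tool_rot'];tp=tr@TIP+o['ee_pos'];print('groove in tip frame (x fwd,y left,z up)',[-(tr[:,0]@(G-tp)),tr[:,1]@(G-tp),-(tr[:,2]@(G-tp))])
save('side','side7.png');s=cv2.imread('pics/side7.png')
cv2.imwrite('pics/v7.png',cv2.resize(s[140:220,310:410],None,fx=7,fy=7,interpolation=cv2.INTER_CUBIC))
print(((proj(cam('side'),tp)-[310,140])*7),(proj(cam('side'),G)-[310,140])*7)
```

```text
9.4667 [ 0.59440094 -0.06076789  0.36575249] [-0.69537817  0.70979936 -2.73895193] [-0.00060995  0.00298459  0.00051495  0.00216721 -0.00122136 -0.00046974
  0.00217084]
groove in tip frame (x fwd,y left,z up) [np.float64(0.03559663461289057), np.float64(0.0031039576777828625), np.float64(-0.0025941004004301936)]
[285.01505269 314.45057138] [329.00374872 346.7766653 ]
```

View pics/v7.png

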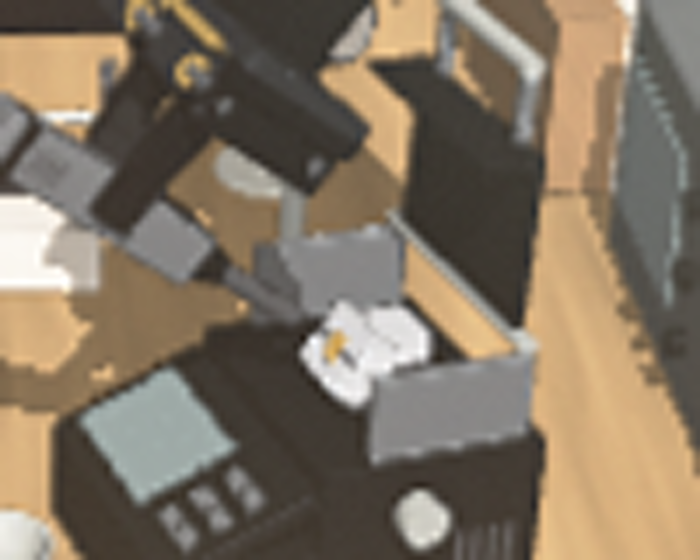

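Call:
{"name": "step_arm", "arguments": {
  "motion": [0, 0.001, 0.001, 0, 0, 0, 0, 0.002, 0.002, 0, 0, 0, 0, 0.003, 0.003, 0, 0, 0, 0, 0.003, 0.003, 0, 0, 0, 0, 0.003, 0.003, 0, 0, 0, 0, 0.003, 0.003, 0, 0, 0, 0, 0.003, 0.003, 0, 0, 0, 0, 0.003, 0.003, 0, 0, 0, 0, 0.003, 0.003, 0, 0, 0, 0, 0.003, 0.003, 0, 0, 0]
}}

```text
time: 10.35
ee_pos: [0.592, -0.0583, 0.3629]
tool_rot: [[-0.753, -0.296, -0.587], [-0.233, 0.955, -0.183], [0.615, -0.001, -0.788]]
force: [0.3, -0.1, -3.6]
opening: 0.0299
finger_force: 30.0
```

Call:
{"name": "step_arm", "arguments": {
  "motion": [0, 0, 0, 0, 0, 0, 0, 0, 0, 0, 0, 0, 0, 0, 0, 0, 0, 0, 0, 0, 0, 0, 0, 0, 0, 0, 0, 0, 0, 0, 0, 0, 0, 0, 0, 0, 0, 0, 0, 0, 0, 0, 0, 0, 0, 0, 0, 0, 0, 0, 0, 0, 0, 0, 0, 0, 0, 0, 0, 0]
}}

```text
time: 11.18
ee_pos: [0.592, -0.0583, 0.3629]
tool_rot: [[-0.753, -0.296, -0.587], [-0.233, 0.955, -0.183], [0.615, -0.001, -0.788]]
force: [-0.2, 0.2, -4.1]
opening: 0.0297
finger_force: 30.0
```

Call:
{"name": "step_arm", "arguments": {
  "motion": [0, 0, 0, 0, 0, 0, 0, 0, 0, 0, 0, 0, 0, 0, 0, 0, 0, 0, 0, 0, 0, 0, 0, 0, 0, 0, 0, 0, 0, 0, 0, 0, 0, 0, 0, 0, 0, 0, 0, 0, 0, 0, 0, 0, 0, 0, 0, 0, 0, 0, 0, 0, 0, 0, 0, 0, 0, 0, 0, 0]
}}

```text
time: 12.02
ee_pos: [0.592, -0.0583, 0.3629]
tool_rot: [[-0.753, -0.296, -0.587], [-0.233, 0.955, -0.183], [0.615, -0.001, -0.788]]
force: [0.2, -0.3, -2.4]
opening: 0.03
finger_force: 30.0
```

Run:
```python
from h import *
o=manip.get_obs();print(o['time'],o['ee_pos'],o['force'],o['joint_positions'])
tr=o['tool_rot'];tp=tr@TIP+o['ee_pos'];print([-(tr[:,0]@(G-tp)),tr[:,1]@(G-tp),-(tr[:,2]@(G-tp))])
# stand estimate from top1 base corners (z .008)
c=np.array([[0.552,0.42],[0.558,0.331],[0.393,0.313],[0.383,0.403]]);print(c.mean(0),np.degrees(np.arctan2(*((c[0]+c[1]-c[2]-c[3])[::-1]))))
```

```text
12.0167 [ 0.59196203 -0.05833764  0.36288979] [ 0.21767201 -0.28673457 -2.40773519] [ 0.46275564  0.62847142 -0.71707439  1.58615349  0.4076139   1.75914221
  1.50939211]
[np.float64(0.03519896977392085), np.float64(-9.166438627380783e-05), np.float64(0.0007337750524829105)]
[0.4715  0.36675] 5.982215538851666
```

Call:
{"name": "step_arm", "arguments": {
  "motion": [0.03, 0, 0, 0, 0, 0, 0.07, 0, 0, 0, 0, 0, 0.1, 0, 0, 0, 0, 0, 0.12, 0, -0.02, 0, -5, 0, 0.14, 0, -0.04, 0, -11, 0, 0.155, 0, -0.06, 0, -18, 0, 0.162, 0, -0.079, 0, -25, 0, 0.162, 0, -0.079, 0, -32, 0, 0.162, 0, -0.079, 0, -38, 0, 0.162, 0, -0.079, 0, -38, 0]
}}

```text
time: 12.85
ee_pos: [0.515, -0.0814, 0.5258]
tool_rot: [[-0.956, -0.295, 0.003], [-0.295, 0.956, -0.002], [-0.002, -0.003, -1.0]]
force: [-0.3, -0.4, -3.1]
opening: 0.0301
finger_force: 30.0
```

```bash
cat >> h.py <<'E'
def lev(yaw): # tool pointing down, tool x at yaw (deg)
    y=np.radians(yaw);return np.array([[np.cos(y),np.sin(y),0],[np.sin(y),-np.cos(y),0],[0,0,-1]])
E
python3 - <<'E'
from h import *
o=manip.get_obs();print(o['ee_pos'],o['tool_rot'],o['joint_positions'])
print(*[np.round(v,3) for v in delta([.46,.20,.50],lev(186))])
E
```

```text
[ 0.51503193 -0.08136412  0.52581033] [[-0.95557906 -0.29471722  0.00322853]
 [-0.29472518  0.95557918 -0.00234342]
 [-0.00239446 -0.00319086 -0.99999204]] [ 0.79118191  0.21400163 -0.84203918  1.68693912  0.16721907  1.31125291
  1.78779615]
[-0.03   0.285  0.025] [-0.169  0.155 11.141]
```

Call:
{"name": "step_arm", "arguments": {
  "motion": [-0.004, 0.036, 0.003, 0, 0, 1.5, -0.008, 0.072, 0.006, 0, 0, 3, -0.012, 0.108, 0.01, 0, 0, 4.5, -0.016, 0.144, 0.013, 0, 0, 6, -0.02, 0.18, 0.016, 0, 0, 7.5, -0.024, 0.216, 0.02, 0, 0, 9, -0.028, 0.25, 0.023, 0, 0, 10, -0.03, 0.275, 0.025, 0, 0, 11, -0.03, 0.285, 0.025, 0, 0, 11, -0.03, 0.285, 0.025, 0, 0, 11]
}}

```text
time: 13.68
ee_pos: [0.4591, 0.2023, 0.4993]
tool_rot: [[-0.993, -0.115, -0.002], [-0.115, 0.993, -0.002], [0.003, -0.002, -1.0]]
force: [0.1, -0.4, -3.0]
opening: 0.0298
finger_force: 30.0
```

Run:
```python
from h import *
wsave('w8');o=manip.get_obs();print(o['ee_pos'],o['tool_rot'],o['joint_positions'])
b=cv2.imread('pics/w8.png');w=wcam('w8')
O=np.array([.4715,.367]);print([proj(w,[*O,z]).round() for z in(0,.05)])
cv2.imwrite('pics/v8.png',cv2.resize(b[0:300,330:640],None,fx=2,fy=2,interpolation=cv2.INTER_CUBIC))
```

```text
[0.4602051  0.20009238 0.49923461] [[-0.99379569 -0.11121242 -0.001384  ]
 [-0.11120789  0.99379263 -0.00300216]
 [ 0.00170928 -0.00282963 -0.99999454]] [ 0.34073163  0.22073211 -0.97067517  1.76346002  0.19263688  1.26047036
  1.00376805]
[array([429., 176.]), array([440., 185.])]
```

View pics/v8.png

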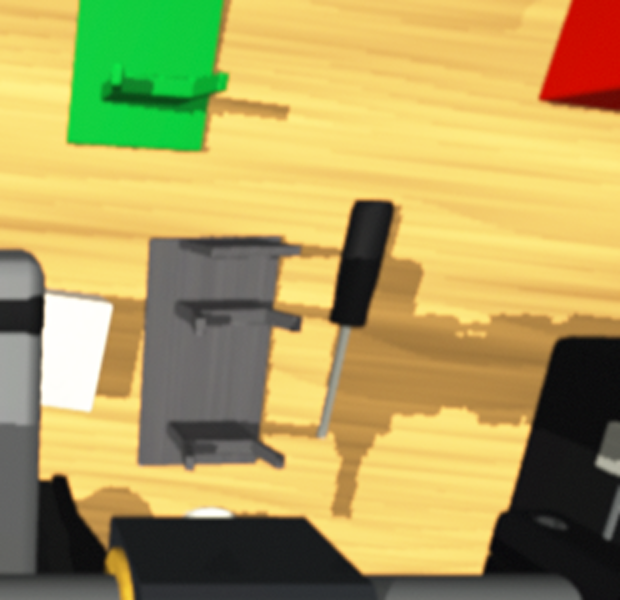

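Run:
```python
from h import *
w=wcam('w8');t=cam('top')
P=lambda u,v:(330+u/2-.25,v/2-.25)
TL,BL,BR=[onplane(w,P(*q),.008)[:2] for q in((150,239),(139,465),(257,462))]
print(TL,BL,BR,np.linalg.norm(TL-BL),np.linalg.norm(BL-BR))
d=BL-TL;print('yaw L',np.degrees(np.arctan2(d[1],d[0])));e=BR-BL;print('yaw e',np.degrees(np.arctan2(-e[0],e[1])))
pl=[onplane(w,P(*q),.078)[:2] for q in((181,241),(300,248))];print('plate top',pl,np.linalg.norm(pl[0]-pl[1]))
for yaw in(5,6,7):
    u=np.array([np.cos(np.radians(yaw)),np.sin(np.radians(yaw))]);v=np.array([-u[1],u[0]])
    c=(TL+BR)/2;print(yaw,c, 'from edge',(TL+BL)/2+.045*v)
    for n,q in dict(plateL=(-.089,-.039,.078),plateR=(-.089,.039,.078),f1L=(-.045,-.03,.078),f1R=(-.045,.03,.078),f2L=(.045,-.03,.078),f2R=(.045,.03,.078),seat=(0,0,.05),TL=(-.085,-.045,.008),BL=(.085,-.045,.008),BR=(.085,.045,.008),TR=(-.085,.045,.008)).items():
        W=[*(c+q[0]*u+q[1]*v),q[2]];print(n,((proj(w,W)-[330,0])*[2,2]).round(),end=' ')
    print()
```

```text
[0.39530669 0.3146611 ] [0.5613195  0.33832995] [0.54861202 0.4268184 ] 0.167691586324776 0.08939622793863591
yaw L 8.114116039650009
yaw e 8.172149630388251
plate top [array([0.39159997, 0.31484813]), array([0.38757596, 0.38498895])] 0.07025615652400478
5 [0.47195935 0.37073975] from edge [0.47439108 0.37132429]
plateL [198. 234.] plateR [331. 238.] f1L [204. 309.] f1R [303. 312.] f2L [186. 448.] f2R [279. 451.] seat [226. 371.] TL [156. 233.] BL [132. 463.] BR [250. 466.] TR [287. 237.] 
6 [0.47195935 0.37073975] from edge [0.47360931 0.37124901]
plateL [195. 235.] plateR [329. 236.] f1L [202. 310.] f1R [302. 311.] f2L [187. 449.] f2R [280. 450.] seat [226. 371.] TL [154. 234.] BL [134. 464.] BR [252. 465.] TR [285. 235.] 
7 [0.47195935 0.37073975] from edge [0.47282897 0.3711601 ]
plateL [192. 236.] plateR [326. 235.] f1L [201. 311.] f1R [300. 310.] f2L [188. 450.] f2R [281. 449.] seat [226. 371.] TL [152. 235.] BL [136. 465.] BR [254. 464.] TR [283. 234.]
```

Call:
{"name": "step_arm", "arguments": {
  "motion": [-0.005, 0.03, 0.02, 0, 0, -0.3, -0.01, 0.06, 0.04, 0, 0, -0.6, -0.016, 0.09, 0.06, 0, 0, -1, -0.022, 0.12, 0.085, 0, 0, -1.3, -0.028, 0.15, 0.115, 0, 0, -1.3, -0.031, 0.169, 0.14, 0, 0, -1.3, -0.031, 0.169, 0.14, 0, 0, -1.3, -0.031, 0.169, 0.14, 0, 0, -1.3, -0.031, 0.169, 0.14, 0, 0, -1.3]
}}

```text
time: 14.48
ee_pos: [0.475, 0.3691, 0.3594]
tool_rot: [[-0.992, -0.128, 0.001], [-0.128, 0.992, -0.003], [-0.001, -0.003, -1.0]]
force: [0.4, -0.2, -2.2]
opening: 0.0296
finger_force: 30.0
```

Run:
```python
from h import *
o=manip.get_obs();print(o['ee_pos'],o['force'],o['joint_positions'])
for z in(.36,.2435): print(*[np.round(v,4) for v in delta([.4715,.371,z],lev(187.7))])
```

```text
[0.474987   0.36906092 0.3594237 ] [ 0.39649842 -0.20518316 -2.17706255] [-0.10403138  0.54109431 -0.87753256  1.7286441   0.46523362  1.09512165
  0.56727038]
[ 0.0032  0.0024 -0.0006] [-0.178   0.0545 -0.3612]
[0.0033 0.0027 0.1159] [-0.178   0.0545 -0.3612]
```

Call:
{"name": "step_arm", "arguments": {
  "motion": [0.003, 0.002, 0.03, 0, 0, 0, 0.003, 0.002, 0.06, 0, 0, 0, 0.003, 0.002, 0.076, 0, 0, 0, 0.003, 0.002, 0.076, 0, 0, 0, 0.003, 0.002, 0.076, 0, 0, 0]
}}

```text
time: 14.9
ee_pos: [0.4715, 0.3709, 0.2844]
tool_rot: [[-0.992, -0.128, 0.002], [-0.128, 0.992, -0.001], [-0.002, -0.002, -1.0]]
force: [-0.0, 0.7, -1.4]
opening: 0.0296
finger_force: 30.0
```

Run:
```python
from h import *
o=manip.get_obs();print(o['ee_pos'],o['force'])
print(*[np.round(v,4) for v in delta([.4715,.371,.242],lev(187.7))])
# wrist-image check of handle back end vs end plate
wsave('w9');save('side','side9.png')
```

```text
[0.47153974 0.37087311 0.28439647] [-1.14541712e-03  7.39687277e-01 -1.41141374e+00]
[0.0001 0.0002 0.0424] [-0.1021  0.1204 -0.3556]
```

Call:
{"name": "step_arm", "arguments": {
  "motion": [0, 0, 0.01, 0, 0, 0, 0, 0, 0.02, 0, 0, 0, 0, 0, 0.028, 0, 0, 0, 0, 0, 0.034, 0, 0, 0, 0, 0, 0.034, 0, 0, 0, 0, 0, 0.034, 0, 0, 0]
}}

```text
time: 15.5
ee_pos: [0.4701, 0.3723, 0.2488]
tool_rot: [[-0.991, -0.131, -0.0], [-0.131, 0.991, -0.001], [0.0, -0.001, -1.0]]
force: [-0.0, -0.2, -3.2]
opening: 0.0297
finger_force: 30.0
```

Call:
{"name": "step_arm", "arguments": {
  "motion": [0, 0, 0.003, 0, 0, 0, 0, 0, 0.006, 0, 0, 0, 0, 0, 0.008, 0, 0, 0, 0, 0, 0.008, 0, 0, 0]
}}

```text
time: 15.83
ee_pos: [0.4703, 0.3725, 0.2417]
tool_rot: [[-0.991, -0.131, 0.002], [-0.131, 0.991, -0.0], [-0.001, -0.001, -1.0]]
force: [0.0, 0.0, -1.6]
opening: 0.0301
finger_force: 30.0
```

Call:
{"name": "step_arm", "arguments": {
  "motion": [0, 0, 0.001, 0, 0, 0, 0, 0, 0.002, 0, 0, 0, 0, 0, 0.003, 0, 0, 0, 0, 0, 0.003, 0, 0, 0]
}}

```text
time: 16.17
ee_pos: [0.47, 0.3729, 0.2416]
tool_rot: [[-0.991, -0.131, 0.003], [-0.131, 0.991, -0.002], [-0.003, -0.003, -1.0]]
force: [-4.6, -5.7, 18.8]
opening: 0.0295
finger_force: 30.0
```

Call:
{"name": "step_arm", "arguments": {
  "motion": [0, 0, -0.002, 0, 0, 0, 0, 0, -0.002, 0, 0, 0, 0, 0, -0.002, 0, 0, 0, 0, 0, -0.002, 0, 0, 0],
  "hand": 0.055
}}

```text
time: 16.5
ee_pos: [0.4703, 0.3723, 0.2403]
tool_rot: [[-0.991, -0.131, 0.001], [-0.131, 0.991, -0.001], [-0.001, -0.001, -1.0]]
force: [-0.7, 0.7, 0.9]
opening: 0.0485
finger_force: 0.0
```

Call:
{"name": "step_arm", "arguments": {
  "motion": [0, 0, -0.02, 0, 0, 0, 0, 0, -0.05, 0, 0, 0, 0, 0, -0.09, 0, 0, 0, 0, 0, -0.13, 0, 0, 0, 0, 0, -0.17, 0, 0, 0, 0, 0, -0.21, 0, 0, 0, 0, 0, -0.25, 0, 0, 0, 0, 0, -0.27, 0, 0, 0, 0, 0, -0.27, 0, 0, 0]
}}

```text
time: 17.25
ee_pos: [0.4697, 0.3738, 0.516]
tool_rot: [[-0.991, -0.131, 0.008], [-0.13, 0.991, 0.006], [-0.009, 0.005, -1.0]]
force: [-0.3, 1.8, -0.6]
opening: 0.055
finger_force: 0.0
```

Run:
```python
from h import *
wsave('w10');save('side','side10.png')
o=manip.get_obs();print(o['ee_pos'],o['tool_rot'],o['joint_positions'],o['opening'],o['force'])
w=wcam('w10');t=cam('side')
u=np.array([np.cos(np.radians(7.7)),np.sin(np.radians(7.7))]);v=np.array([-u[1],u[0]]);c=np.array([.4705,.3725])
b=cv2.imread('pics/w10.png')
for n,q in dict(tip=(.13,0,.065),backT=(-.07,0,.08),seat=(0,0,.08),plate=(-.089,0,.078)).items():
    W=[*(c+q[0]*u+q[1]*v),q[2]];print(n,proj(w,W).round(),proj(t,W).round())
g=cv2.cvtColor(b,cv2.COLOR_BGR2HSV)
# scan rows across handle: print sat/val around predicted center
for r in(110,130,150,170,190,210,230): 
    x=slice(260,380,4);print(r,g[r,x,2].tolist())
```

```text
[0.4699196  0.37249408 0.51057127] [[-9.91444210e-01 -1.30517720e-01  1.87151686e-03]
 [-1.30518729e-01  9.91445752e-01 -4.26912533e-04]
 [-1.79978779e-03 -6.67527962e-04 -9.99998158e-01]] [-0.06034407  0.41756576 -0.94866289  1.53751475  0.34534572  1.36294805
  0.66193949] 0.05481989242851858 [-0.17072733 -0.32212422 -0.41206477]
tip [315. 248.] [342. 153.]
backT [314. 102.] [297. 152.]
seat [315. 160.] [313. 151.]
plate [314.  85.] [293. 152.]
110 [244, 243, 243, 244, 244, 243, 96, 98, 98, 100, 98, 83, 111, 107, 105, 104, 90, 89, 91, 60, 58, 65, 153, 153, 154, 157, 160, 162, 203, 27]
130 [150, 172, 172, 170, 169, 169, 97, 110, 49, 39, 58, 150, 152, 151, 149, 149, 133, 55, 50, 94, 59, 84, 168, 169, 171, 172, 175, 177, 114, 32]
150 [159, 157, 158, 159, 159, 164, 125, 97, 101, 99, 99, 146, 150, 150, 148, 146, 128, 96, 78, 61, 57, 103, 167, 169, 171, 173, 173, 174, 244, 237]
170 [196, 192, 166, 162, 157, 230, 168, 96, 100, 97, 98, 143, 148, 147, 147, 146, 124, 98, 71, 58, 58, 119, 171, 173, 174, 175, 175, 175, 243, 216]
190 [243, 244, 245, 244, 243, 244, 233, 96, 99, 61, 47, 134, 148, 32, 28, 128, 122, 42, 48, 58, 57, 128, 154, 156, 158, 162, 164, 166, 185, 169]
210 [234, 233, 234, 235, 238, 241, 243, 245, 246, 246, 246, 245, 132, 27, 24, 21, 241, 242, 242, 243, 243, 243, 171, 169, 203, 242, 241, 239, 238, 238]
230 [181, 180, 179, 178, 173, 167, 166, 166, 167, 229, 246, 247, 248, 119, 83, 254, 254, 253, 239, 206, 229, 226, 174, 171, 206, 244, 241, 239, 237, 238]
```

Call:
{"name": "step_arm", "arguments": {
  "motion": [-0.012, -0.03, -0.01, 0, 0, 6, -0.024, -0.06, -0.02, 0, 0, 12, -0.036, -0.095, -0.02, 0, 0, 18, -0.05, -0.13, -0.02, 0, 0, 24, -0.063, -0.165, -0.02, 0, 0, 30, -0.075, -0.195, -0.02, 0, 0, 36, -0.083, -0.215, -0.02, 0, 0, 42, -0.083, -0.215, -0.02, 0, 0, 42]
}}

```text
time: 18.02
ee_pos: [0.5836, 0.1635, 0.5274]
tool_rot: [[-0.817, 0.577, -0.002], [0.577, 0.816, -0.005], [-0.001, -0.006, -1.0]]
force: [1.3, -0.3, -0.6]
opening: 0.0556
finger_force: 0.0
```

Run:
```python
from h import *
o=manip.get_obs();print(o['ee_pos'],o['joint_positions'])
print(*[np.round(v,4) for v in delta([.686,-.035,.53],lev(106.9))])
```

```text
[0.58363028 0.16345593 0.52736079] [ 0.19914758  0.36433447 -0.74139835  1.50083037  0.25127931  1.37757229
  0.39634244]
[-0.1982 -0.103  -0.0018] [-0.2983  0.17   37.837 ]
```

Call:
{"name": "step_arm", "arguments": {
  "motion": [-0.033, -0.017, 0, 0, 0, 6.3, -0.066, -0.034, 0, 0, 0, 12.6, -0.099, -0.051, -0.001, 0, 0, 19, -0.132, -0.069, -0.001, 0, 0, 25, -0.165, -0.086, -0.002, 0, 0, 31.5, -0.19, -0.098, -0.002, 0, 0, 37.8, -0.198, -0.103, -0.002, 0, 0, 37.8, -0.198, -0.103, -0.002, 0, 0, 37.8, -0.198, -0.103, -0.002, 0, 0, 37.8],
  "hand": 0.04
}}

```text
time: 18.77
ee_pos: [0.685, -0.0256, 0.5312]
tool_rot: [[-0.307, 0.952, -0.002], [0.952, 0.307, 0.001], [0.001, -0.002, -1.0]]
force: [-0.2, 0.6, -0.3]
opening: 0.04
finger_force: 0.0
```

Run:
```python
from h import *
o=manip.get_obs();print(o['ee_pos'],o['joint_positions'])
print(*[np.round(v,4) for v in delta([.687,-.035,.4415],lev(106.9))])
wsave('w11');w=wcam('w11')
b=cv2.cvtColor(cv2.imread('pics/w11.png'),cv2.COLOR_BGR2GRAY)
print([proj(w,np.array([.687,-.035,.277])+k*Y).round() for k in(-.038,0,.038)])
for r in range(60,260,16): print(r,b[r,270:370:4].tolist())
```

```text
[ 0.68499721 -0.02560452  0.53118621] [ 0.3199487   0.46994163 -0.5391103   1.30227087  0.23564795  1.43427497
  0.10888694]
[-0.0097 -0.0008  0.0897] [-0.1097 -0.0844  0.9815]
[array([317., 268.]), array([317., 223.]), array([318., 174.])]
60 [147, 150, 143, 149, 57, 27, 28, 27, 27, 27, 91, 148, 141, 142, 148, 139, 147, 147, 143, 146, 142, 148, 159, 219, 224]
76 [146, 153, 159, 159, 152, 154, 154, 157, 158, 159, 151, 145, 146, 142, 133, 140, 148, 144, 145, 139, 151, 220, 225, 220, 231]
92 [159, 135, 156, 144, 163, 152, 154, 161, 160, 152, 147, 150, 141, 134, 142, 145, 144, 139, 144, 156, 221, 226, 223, 230, 226]
108 [177, 177, 177, 176, 177, 176, 177, 177, 177, 163, 167, 76, 31, 82, 143, 142, 132, 152, 154, 226, 222, 230, 227, 231, 231]
124 [36, 39, 38, 39, 39, 38, 39, 38, 39, 37, 33, 63, 29, 83, 141, 142, 148, 158, 225, 226, 229, 230, 230, 227, 229]
140 [33, 40, 39, 40, 40, 40, 40, 40, 40, 37, 21, 59, 29, 79, 145, 144, 156, 177, 225, 229, 227, 230, 229, 228, 225]
156 [223, 39, 41, 39, 40, 40, 41, 40, 198, 163, 184, 219, 95, 80, 150, 152, 161, 226, 233, 223, 234, 231, 227, 231, 228]
172 [249, 39, 40, 40, 40, 40, 39, 39, 213, 244, 242, 223, 93, 99, 156, 198, 230, 229, 233, 231, 230, 231, 229, 225, 222]
188 [200, 43, 43, 42, 39, 42, 40, 41, 202, 244, 243, 224, 93, 95, 223, 231, 227, 237, 233, 227, 231, 226, 223, 225, 223]
204 [24, 43, 44, 43, 41, 42, 42, 41, 196, 244, 243, 225, 93, 169, 231, 232, 235, 231, 229, 227, 227, 226, 224, 222, 230]
220 [73, 46, 45, 44, 45, 43, 42, 42, 188, 244, 243, 224, 95, 192, 238, 234, 226, 230, 226, 228, 228, 223, 223, 227, 223]
236 [207, 129, 47, 46, 45, 43, 44, 41, 164, 244, 244, 225, 206, 237, 230, 229, 227, 227, 229, 226, 219, 225, 227, 220, 208]
252 [23, 23, 21, 48, 46, 45, 44, 42, 143, 243, 244, 225, 209, 227, 232, 229, 229, 227, 224, 218, 227, 217, 22, 24, 23]
```

Call:
{"name": "step_arm", "arguments": {
  "motion": [-0.005, -0.006, 0.02, 0, 0, 0, -0.01, -0.006, 0.045, 0, 0, 0.5, -0.01, -0.006, 0.07, 0, 0, 1, -0.01, -0.006, 0.088, 0, 0, 1, -0.01, -0.006, 0.088, 0, 0, 1, -0.01, -0.006, 0.088, 0, 0, 1]
}}

```text
time: 19.32
ee_pos: [0.682, -0.0361, 0.4447]
tool_rot: [[-0.291, 0.957, -0.001], [0.957, 0.291, 0.0], [0.0, -0.001, -1.0]]
force: [0.2, 0.6, 1.0]
opening: 0.0404
finger_force: 0.0
```

Call:
{"name": "step_arm", "arguments": {
  "motion": [0, 0, 0, 0, 0, 0, 0, 0, 0, 0, 0, 0, 0, 0, 0, 0, 0, 0, 0, 0, 0, 0, 0, 0],
  "hand": 0,
  "grip_force": 25
}}

```text
time: 19.65
ee_pos: [0.6827, -0.0379, 0.4463]
tool_rot: [[-0.288, 0.958, 0.003], [0.958, 0.288, -0.001], [-0.002, 0.003, -1.0]]
force: [-0.1, -0.3, -0.3]
opening: 0.021
finger_force: 0.0
```

Call:
{"name": "step_arm", "arguments": {
  "motion": [0, 0, 0, 0, 0, 0, 0, 0, 0, 0, 0, 0, 0, 0, 0, 0, 0, 0]
}}

```text
time: 19.9
ee_pos: [0.6825, -0.0382, 0.4455]
tool_rot: [[-0.288, 0.958, 0.001], [0.958, 0.288, -0.001], [-0.001, 0.001, -1.0]]
force: [-1.0, -0.3, 3.1]
opening: 0.0111
finger_force: 24.9
```

Call:
{"name": "step_arm", "arguments": {
  "motion": [0, -0.01, 0, 0, 0, 0, 0, -0.021, 0.001, 0, 0, 0, 0, -0.041, 0.006, 0, 0, 0, 0, -0.061, 0.013, 0, 0, 0, 0, -0.079, 0.024, 0, 0, 0, 0, -0.095, 0.037, 0, 0, 0, 0, -0.095, 0.037, 0, 0, 0]
}}

```text
time: 20.48
ee_pos: [0.5891, -0.0673, 0.4059]
tool_rot: [[-0.286, 0.958, -0.002], [0.958, 0.286, -0.003], [-0.002, -0.003, -1.0]]
force: [0.1, -1.6, -2.6]
opening: 0.0109
finger_force: 25.0
```

Call:
{"name": "step_arm", "arguments": {
  "motion": [0, -0.008, 0.008, 0, 0, 0, 0, -0.014, 0.016, 0, 0, 0, 0, -0.025, 0.034, 0, 0, 0, 0, -0.034, 0.053, 0, 0, 0, 0, -0.038, 0.068, 0, 0, 0, 0, -0.04, 0.077, 0, 0, 0, 0, -0.04, 0.082, 0, 0, 0, 0, -0.04, 0.084, 0, 0, 0, 0, -0.04, 0.084, 0, 0, 0]
}}

```text
time: 21.23
ee_pos: [0.5532, -0.0785, 0.3232]
tool_rot: [[-0.287, 0.958, -0.002], [0.958, 0.287, -0.003], [-0.002, -0.003, -1.0]]
force: [-1.9, -5.3, -0.8]
opening: 0.0108
finger_force: 25.0
```

Call:
{"name": "step_arm", "arguments": {
  "motion": [0, 0, 0.003, 0, 0, 0, 0, 0, 0.006, 0, 0, 0, 0, 0, 0.006, 0, 0, 0, 0, 0, 0.006, 0, 0, 0]
}}

```text
time: 21.57
ee_pos: [0.5529, -0.0786, 0.3173]
tool_rot: [[-0.286, 0.958, -0.003], [0.958, 0.286, -0.003], [-0.002, -0.004, -1.0]]
force: [-1.2, -5.6, -1.1]
opening: 0.0102
finger_force: 25.0
```

Call:
{"name": "step_arm", "arguments": {
  "motion": [0, 0, 0.003, 0, 0, 0, 0, 0, 0.006, 0, 0, 0, 0, 0, 0.006, 0, 0, 0, 0, 0, 0.006, 0, 0, 0]
}}

```text
time: 21.9
ee_pos: [0.5528, -0.0787, 0.3112]
tool_rot: [[-0.286, 0.958, -0.004], [0.958, 0.286, -0.003], [-0.002, -0.005, -1.0]]
force: [-2.2, -5.5, -0.8]
opening: 0.0105
finger_force: 25.0
```

Run:
```python
from h import *
save('side','side12.png');save('top','top12.png')
a=cv2.imread('pics/side1.png');b=cv2.imread('pics/side12.png');c=cv2.imread('pics/side7.png')
g=lambda i:cv2.cvtColor(i,cv2.COLOR_BGR2GRAY)[165:220,360:400].astype(int)
print('diff to start',np.abs(g(a)-g(b)).mean(),'to open',np.abs(g(c)-g(b)).mean())
o=manip.get_obs();print(o['ee_pos'],o['force'])
```

```text
diff to start 10.499545454545455 to open 33.143181818181816
[ 0.55276376 -0.07868334  0.3111963 ] [-2.14720976 -6.12864026 -0.01813691]
```

Call:
{"name": "step_arm", "arguments": {
  "motion": [0, 0, 0.003, 0, 0, 0, 0, 0, 0.006, 0, 0, 0, 0, 0, 0.006, 0, 0, 0]
}}

```text
time: 22.25
ee_pos: [0.5529, -0.0785, 0.3074]
tool_rot: [[-0.286, 0.958, -0.004], [0.958, 0.286, -0.005], [-0.003, -0.005, -1.0]]
force: [-8.7, -6.0, 13.0]
opening: 0.0104
finger_force: 24.0
```

Call:
{"name": "step_arm", "arguments": {
  "motion": [0, 0, 0.003, 0, 0, 0, 0, 0, 0.004, 0, 0, 0, 0, 0, 0.004, 0, 0, 0]
}}

```text
time: 22.5
ee_pos: [0.5528, -0.0783, 0.3053]
tool_rot: [[-0.286, 0.958, -0.004], [0.958, 0.286, -0.006], [-0.005, -0.005, -1.0]]
force: [-13.0, -5.5, 25.8]
opening: 0.0101
finger_force: 23.2
```

Call:
{"name": "step_arm", "arguments": {
  "motion": [0, 0, 0, 0, 0, 0, 0, 0, 0, 0, 0, 0, 0, 0, 0, 0, 0, 0],
  "hand": 0.03
}}

```text
time: 22.75
ee_pos: [0.5537, -0.0762, 0.302]
tool_rot: [[-0.288, 0.958, 0.001], [0.958, 0.288, 0.001], [0.0, 0.001, -1.0]]
force: [-0.3, -0.1, -0.5]
opening: 0.0224
finger_force: 0.0
```

Call:
{"name": "step_arm", "arguments": {
  "motion": [0.001, 0, -0.03, 0, 0, 0, 0.001, -0.001, -0.07, 0, 0, 0, 0.001, -0.001, -0.11, 0, 0, 0, 0.001, -0.001, -0.127, 0, 0, 0, 0.001, -0.001, -0.127, 0, 0, 0, 0.001, -0.001, -0.127, 0, 0, 0]
}}

```text
time: 23.25
ee_pos: [0.5523, -0.0756, 0.4294]
tool_rot: [[-0.288, 0.958, 0.002], [0.958, 0.288, -0.0], [-0.001, 0.002, -1.0]]
force: [-0.3, 0.5, -1.4]
opening: 0.0299
finger_force: 0.0
```

Run:
```python
from h import *
wsave('w13');w=wcam('w13');w2=wcam('w2');o=manip.get_obs();print(o['ee_pos'],o['force'])
a=cv2.imread('pics/w2.png',0);b=cv2.imread('pics/w13.png',0)
# register both by deck/front region (static), then track bar & cover features with LK
m=np.zeros_like(a);m[90:255,265:505]=255
p=cv2.goodFeaturesToTrack(a,80,.02,6,mask=m);q,st,_=cv2.calcOpticalFlowPyrLK(a,b,p,None,winSize=(21,21))
p=p[:,0];q=q[:,0];st=st.ravel()>0
for r0,r1 in zip(p[st],q[st]):
    if r0[0]<500: print(r0.round(0),(r1-r0).round(1),'| exp z=.05..',(proj(w,onplane(w2,r0,.05))-r0).round(1),'.15',(proj(w,onplane(w2,r0,.15))-r0).round(1))
for r in(207,223,239):print(np.where(b[r,300:345]>150)[0][[0,-1]]+300)
```

```text
[ 0.5518999  -0.07594338  0.42796158] [-0.31745325  0.51756656 -0.47327547]
[482. 111.] [-3.7 -4.7] | exp z=.05.. [-2.7 -4.3] .15 [-3.3 -4.8]
[309. 245.] [-1.9 -3.4] | exp z=.05.. [-0.8 -3.2] .15 [-1.  -3.9]
[290. 244.] [-0.1 -3. ] | exp z=.05.. [-0.7 -3. ] .15 [-0.9 -3.7]
[273. 108.] [-1.9 -2.7] | exp z=.05.. [-1.9 -2.6] .15 [-2.2 -3.1]
[277. 189.] [-1.2 -2.9] | exp z=.05.. [-1.1 -2.8] .15 [-1.4 -3.4]
[308. 195.] [-2.5 -3.3] | exp z=.05.. [-1.2 -3. ] .15 [-1.5 -3.7]
[481.  96.] [-3.3 -4.5] | exp z=.05.. [-2.8 -4.3] .15 [-3.4 -4.8]
[497.  97.] [-3.5 -4.8] | exp z=.05.. [-2.8 -4.4] .15 [-3.5 -4.9]
[488. 112.] [-3.8 -4.8] | exp z=.05.. [-2.7 -4.3] .15 [-3.3 -4.9]
[323. 108.] [-2.1 -3.2] | exp z=.05.. [-2.1 -3. ] .15 [-2.4 -3.5]
[323. 143.] [-2.2 -6.8] | exp z=.05.. [-1.7 -3. ] .15 [-2.1 -3.6]
[327. 156.] [-3.3 -7.2] | exp z=.05.. [-1.6 -3.1] .15 [-2.  -3.7]
[296. 210.] [-1.1 -3.1] | exp z=.05.. [-1. -3.] .15 [-1.3 -3.6]
[282. 225.] [-0.9 -3. ] | exp z=.05.. [-0.8 -2.9] .15 [-1.1 -3.6]
[281. 208.] [-1. -3.] | exp z=.05.. [-1.  -2.8] .15 [-1.2 -3.5]
[288. 234.] [-0.8 -3. ] | exp z=.05.. 
[... 1671 characters left out ...]
 -3.5]
[443.  98.] [-57.6  -2.4] | exp z=.05.. [-2.6 -4. ] .15 [-3.1 -4.5]
[387.  98.] [-3.2 -3.7] | exp z=.05.. [-2.4 -3.5] .15 [-2.8 -4. ]
[271. 241.] [-0.   0.1] | exp z=.05.. [-0.6 -2.8] .15 [-0.9 -3.5]
[449.  91.] [-41.8  -3.3] | exp z=.05.. [-2.7 -4. ] .15 [-3.2 -4.5]
[387. 108.] [-3.6 -4.2] | exp z=.05.. [-2.3 -3.5] .15 [-2.7 -4.1]
[306.  91.] [-2.1 -2.9] | exp z=.05.. [-2.2 -2.9] .15 [-2.5 -3.4]
[373.  90.] [-2.3 -3.5] | exp z=.05.. [-2.4 -3.4] .15 [-2.8 -3.9]
[411.  91.] [-1.9 -4.1] | exp z=.05.. [-2.5 -3.7] .15 [-3.  -4.2]
[358. 156.] [-1.9 -7.1] | exp z=.05.. [-1.8 -3.4] .15 [-2.1 -4. ]
[359. 139.] [-1.6 -6.5] | exp z=.05.. [-1.9 -3.3] .15 [-2.3 -3.9]
[308 321]
[309 321]
[309 322]
```

Run:
```python
from h import *
w=wcam('w13');w2=wcam('w2')
lat=lambda c,px,z:(onplane(c,px,z)[:2]-O2)@Y[:2]
for p,d in (((323,143),(-2.2,-6.8)),((311,146),(-3.1,-6.9)),((358,156),(-1.9,-7.1))):
    for z0 in(.16,.165,.17):
        l=lat(w2,p,z0);zs=np.arange(.13,.18,.0005);q=np.add(p,d)
        print(p,z0,zs[np.argmin([abs(lat(w,q,z)-l) for z in zs])],round(l,4))
save('side','side14.png');s=cam('side')
a=cv2.imread('pics/side1.png',0);b=cv2.imread('pics/side14.png',0)
H=np.array([*(O2+.085*X[:2]),.15])
for n,k in(('L',.042),('R',-.042)):
    for ph in(6.7,0): 
        W=H+.133*(-X*np.cos(np.radians(ph))+np.array([0,0,np.sin(np.radians(ph))]))+k*Y;print(n,ph,proj(s,W).round(1))
p0=np.float32([[S] for S in((335.,174.),(346.5,186.5),(341,180.5),(357,185.5))])
q,st,_=cv2.calcOpticalFlowPyrLK(a,b,p0,None,winSize=(13,13));print((q-p0)[:,0],st.ravel())
# other objects moved?
d=cv2.absdiff(a,b);print([(n,int(d[y0:y1,x0:x1].mean())) for n,(x0,y0,x1,y1) in dict(bottle=(335,240,360,285),case=(290,235,320,258),dish=(298,210,320,226),strip=(255,270,300,293)).items()])
```

```text
(323, 143) 0.16 0.14150000000000001 0.0458
(323, 143) 0.165 0.14700000000000002 0.0465
(323, 143) 0.17 0.15250000000000002 0.0471
(311, 146) 0.16 0.14150000000000001 0.0436
(311, 146) 0.165 0.14700000000000002 0.0443
(311, 146) 0.17 0.15250000000000002 0.045
(358, 156) 0.16 0.14550000000000002 0.0361
(358, 156) 0.165 0.15100000000000002 0.037
(358, 156) 0.17 0.15650000000000003 0.0379
L 6.7 [335.2 175.7]
L 0 [334.8 179.7]
R 6.7 [344.3 186.7]
R 0 [343.8 190.9]
[[ 1.36203     7.8972626 ]
 [-1.0956726   4.057892  ]
 [-2.2992249   2.6633453 ]
 [-0.72613525  3.7276    ]] [1 1 1 1]
[('bottle', 3), ('case', 4), ('dish', 4), ('strip', 29)]
```

```bash
python3 -c "
from workcell import manip
print(manip.close_job())"
```

```text
the job is handed in; nothing more can be done
None
```

The job is handed in after about 23 s on the robot's clock; the hand-in returned no verdict. I opened the cover, held the duster aimed about 35 mm from the groove for over 1.5 s, laid it in the dark stand and pressed the cover down to its stop. I viewed 11 pictures, one over the limit of 10.

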